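# Pack two cheese wedges head to tail in the cheese dish

### The job

Pack the two wedge-shaped pieces of cheese into the low white dish so that they fill its rectangle: both flat on its floor, side by side and head to tail, the thick end of one beside the thin end of the other, sloping sides facing each other. Leave the straight-sided block of cheese where it is.

Things in the scene. Friction and masses are not known exactly. Their poses are not given: they have to be found in the camera images.
- wedge_a_mid (a point): Wedge of pale cheese, 60 mm high, 64 long, 0.13 kg. From above: two flat parallel ends (thin 24 mm at x=-32, thick 52 mm with brown rind at x=+32), straight side at y=-12, fourth side sloping from y=+12 (thin end) to y=+40 (thick). Point: half-way up, mid-length, 12 mm in from the straight side. x to the thick end, z up. Grip across the ends through the point, tips 12+ mm above its underside.
- wedge_b_mid (a point): The other wedge of cheese: same shape, size, weight, axes and grip as wedge_a_mid.
- block_mid (a point): Straight-sided (rectangular) block of the same cheese, 64 x 38 x 60 mm, rind on its +x end; a bystander. Point: its centre, 30 mm above its underside; x along its length, z up.
- dish: Low white ceramic dish, loose, 0.8 kg, outside 92 (x) x 106 (y) mm plus 11 mm lugs on the y sides; inside 80 (x) x 94 (y); floor 5 mm, rim 14 mm above the underside. Origin: centre of the underside, z up. Wedges go lengthwise along x, straight sides at the y walls; they fit only head to tail (64 x 76 mm together). With their points at y=+30 and -30, 8 mm stay between the slopes.
Things that resemble listed ones, but are neither listed nor needed, are in the scene too. What is shaped like the part that bears wedge_a_mid but pink or purple is not meant.

How it is judged:
At the end, for the whole second after the job is handed in: Both wedges stand upright on the dish's floor (5 mm, 5 deg), lengths along the dish's x (17 deg), points within 46 mm of its middle, each more than 38 mm to the sloping side of the other (head to tail, slopes inward). Dish flat on the worktop; block within 30 mm of its start (z of wedge_a_mid in the frame of dish between 0.03 and 0.039 m and z of wedge_b_mid in the frame of dish between 0.03 and 0.039 m and angle between each of wedge_a_mid, wedge_b_mid, dish's own z axis and vertical below 0.09 rad and height (world z) of dish between -0.005 and 0.005 m and horizontal distance between each of wedge_a_mid, wedge_b_mid and dish below 0.046 m and angle between the x axis of each of wedge_a_mid, wedge_b_mid and the x axis of dish, either way round below 0.3 rad and y of wedge_a_mid in the frame of wedge_b_mid above 0.038 m and y of wedge_b_mid in the frame of wedge_a_mid above 0.038 m and distance of block_mid from where it was at the start of the episode below 0.03 m); the robot touches nothing.
It fails at once if the straight-sided block of cheese is moved more than 30 mm or lifted (distance of block_mid from where it was at the start of the episode above 0.03 m).
It also fails if it takes over 54 s, if anything falls off the work surface, if the arm or the gripper's body presses on something with over 40 N, if the wrist force passes 120 N, or if a joint passes its speed limit or range.

### The arm

A 6-joint arm with a two-finger parallel gripper is mounted at the origin on a cart in front of the work surface, level with it; the furniture and walls round the work are solid. World frame = base frame: x ahead of the robot, y to its left, z up, the work surface at z = 0. Lengths are in m, angles in rad, forces in N, time in s.
With the tool pointing down it reaches from about 0.35 to 0.975 m from the base axis. Payload 7.1 kg.
Tool frame: the origin (TCP) lies on the centre line of the jaws, within the pads' length; the fingertips stand 22 mm ahead of it and the grasp point (between the pads) lies 3 mm ahead of it; z points along the fingers, y is the direction in which the jaws open and shut (so a half turn about z gives the same grasp; the last joint's range is limited). The gripper opens to 88 mm and grips with 3 to 60 N. Pads are 20 mm wide; open, the fingers measure 115 mm over their backs; the gripper's body (75 mm by 178 mm) begins 61 mm behind the grasp point.
Start: joints at [-1.138, 0.423, 1.63, -0, 1.089, -0.019], TCP at [0.273, -0.562, 0.245] pointing down, gripper open.
Joint ranges: [-3, 3], [-0.9, 2.11], [0.09, 2.58], [-1.31, 4.45], [0.11, 2.69], [-2.54, 2.54]. Speed limits (rad/s): [2.39, 2.39, 3.01, 3.14, 3.14, 3.14].

### API

Orientations are given as a unit quaternion [x, y, z, w].
In Python, from plant import ctrl gives the robot as it stands.
- The arm moves only by the tool play_rows, never from a script. Its argument "steps" is a list of rows, each an object with "offset": the shift along the tool's x, y, z in units of 15 cm (1.0 is 15 cm), a list of three; "angular": the turn, a rotation vector about the tool's x, y, z in units of pi/4 rad (1.0 is pi/4 rad), a list of three; "grip": the closure, from 0 (fully open) to 1 (shut). A call has 1 to 5 rows; each row is the pose to reach, as a shift and turn from the pose commanded when the call began, along the tool's axes at that moment; what a row does not reach only later rows make up. A row lasts 1/8 s, in which the tool goes at most 62.5 mm and 10.7 degrees, less where a joint would pass 70% of its speed; a pose out of reach is approached as far as the arm can. A call with a number of a shift or a turn outside -1 to 1 is refused whole. A call with a gripper value outside its range is refused whole. The fingers move at their own pace and stop on an object; "grip_force" is the grip in N (left out, the last holds). Time passes only in rows, so rows that repeat a pose let the fingers close. It gives the time, the measured TCP pose, the force and the opening at its end, in the units of the state.
- ctrl.sense(): the state, without advancing time (a new reading comes with each control period).
- ctrl.snapshot(name): name is "scene" or "top" or "wrist"; returns a dict with "image" (384x512x3 uint8, red, green, blue), "z_map" (384x512 float32, m along the optical axis (not along the pixel's ray), 0 where there is no reading), "fx", "fy", "cx", "cy" (pixels), "extrinsics" (4x4, takes a point from camera to world coordinates). Camera axes: x right, y down, z forward; pixel columns grow to the right and rows downward; lengths in m; the calibration is good to about 2 mm. A picture is of the moment at which its call begins.
- ctrl.finish_job(): hands the job in, once; it reports no verdict.
The state is a dict: "t": time; "joint_positions": joint angles; "joint_vel": joint speeds; "tau": joint torques, N m; "eef_pos": TCP position; "tcp_rot": TCP orientation; "wrist_force": force on the tool from outside, world axes, zero at the start; "moment": the same for the moment, N m; "width": finger opening in m.
Only numpy, scipy, OpenCV 4.12 (cv2) and the standard library are available. Lean on these libraries where they do the work, as an engineer would, in place of code of your own. Each camera call takes 0.05 s, during which the arm holds its last target.

## Working session

There is one attempt and no reset: what is moved stays moved. The work goes in short steps, Python scripts to look and compute and a tool call to move; the robot and the scene stay as the last step left them, time stands still between calls to the robot, and variables do not carry over. Pictures are saved under pics/ and viewed, and the job is handed in when it is done.

Besides the shell and the picture viewer there is one more tool, called as a command line: name --argument value ..., lists and objects as JSON in quotes. play_rows: Moves the arm, as the interface text tells. Its arguments: {"type":"object","properties":{"steps":{"type":"array"},"grip_force":{"type":"number"}},"required":["steps"]}

```bash
mkdir -p pics
cat > h.py <<'E'
import numpy as np,cv2,pickle
from plant import ctrl
def snap(n,f):
    s=ctrl.snapshot(n); pickle.dump(s,open(f+'.pkl','wb')); cv2.imwrite('pics/'+f+'.png',cv2.cvtColor(s['image'],cv2.COLOR_RGB2BGR)); return s
def ray(s,u,v,z):
    E=np.array(s['extrinsics']);d=E[:3,:3]@np.array([(u-s['cx'])/s['fx'],(v-s['cy'])/s['fy'],1]);o=E[:3,3]
    return o+d*(z-o[2])/d[2]
def cloud(s):
    Z=s['z_map'];v,u=np.mgrid[:Z.shape[0],:Z.shape[1]]
    P=np.stack([(u-s['cx'])/s['fx']*Z,(v-s['cy'])/s['fy']*Z,Z],-1);E=np.array(s['extrinsics'])
    W=P@E[:3,:3].T+E[:3,3];W[Z==0]=np.nan;return W
E
python3 - <<'E'
from h import *
for n in ["scene","top","wrist"]:
    s=snap(n,n+'0'); print(n,np.round(s['extrinsics'],3).tolist(),s['fx'])
print(ctrl.sense())
E
```

```text
scene [[0.625, -0.491, 0.607, -0.322], [-0.78, -0.39, 0.489, -0.773], [-0.003, -0.779, -0.627, 0.856], [0.0, 0.0, 0.0, 1.0]] 438.59913627671494
top [[-0.005, -0.994, 0.112, 0.359], [-1.0, 0.005, 0.003, -0.128], [-0.003, -0.112, -0.994, 0.985], [0.0, 0.0, 0.0, 1.0]] 382.8837462026798
wrist [[0.437, -0.863, -0.254, 0.342], [-0.9, -0.42, -0.122, -0.527], [-0.001, 0.282, -0.959, 0.383], [0.0, 0.0, 0.0, 1.0]] 299.4358281171215
{'t': 0.15, 'joint_positions': array([-1.13800539e+00,  4.23664657e-01,  1.63046989e+00,  2.69561272e-07,
        1.08859497e+00, -1.89753849e-02]), 'joint_vel': array([-0.00036307, -0.00103346, -0.00166989, -0.00120334,  0.00104214,
        0.00068611]), 'tau': array([-4.26308779e-04, -5.44982922e+01, -2.73919648e+01,  6.43568044e-02,
        2.04735092e-02, -5.65386927e-05]), 'eef_pos': array([ 0.27272293, -0.56193151,  0.24409817]), 'tcp_rot': array([ 9.74596545e-01,  2.23967077e-01, -1.16658702e-04, -5.56331978e-04]), 'wrist_force': array([-0.12416207, -0.13805809, -0.14371596]), 'moment': array([-0.00539142,  0.05239953, -0.04697358]), 'width': 0.08809792974228207}
```

View pics/top0.png

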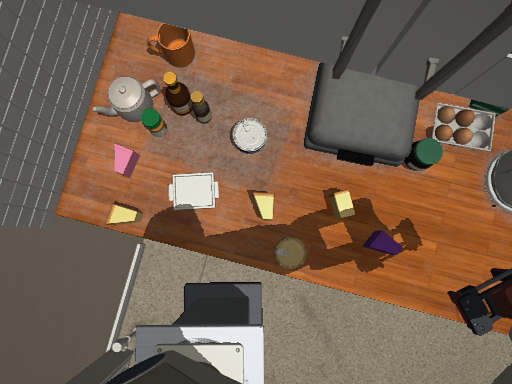

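View pics/scene0.png

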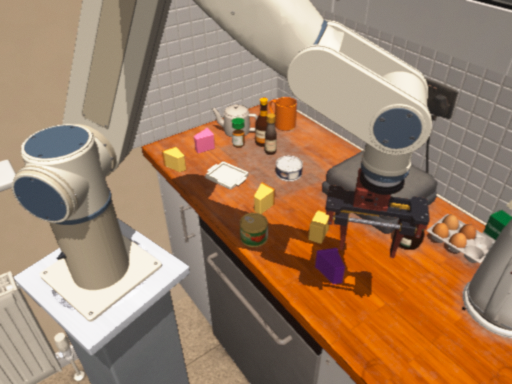

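The yellow candidates in the top view are (124,214), (264,206) and (343,204). The pink piece at (124,158) and the purple one at (383,243) are excluded, and the dish is at (194,190). Next: close crops and measurements of these.

Run:
```python
from h import *
s=pickle.load(open('top0.pkl','rb'));im=cv2.cvtColor(s['image'],cv2.COLOR_RGB2BGR)
c=[cv2.resize(im[v-32:v+32,u-32:u+32],(390,290*390//390+0),interpolation=cv2.INTER_CUBIC) if 0 else cv2.resize(im[v-28:v+28,u-28:u+28],(390,390)[:2] if 0 else (290,290),interpolation=cv2.INTER_CUBIC) for u,v in [(124,214),(264,206),(343,204),(194,190)]]
cv2.imwrite('pics/crop.png',np.vstack([np.hstack(c[:2]),np.hstack(c[2:])]))
W=cloud(s); hsv=cv2.cvtColor(im,cv2.COLOR_BGR2HSV)
for u,v in [(124,214),(264,206),(343,204)]:
    m=np.zeros(im.shape[:2],bool);m[v-28:v+28,u-28:u+28]=1
    m&=(abs(W[...,2]-0.06)<0.006)
    m=m.astype(np.uint8);cn=max(cv2.findContours(m,0,2)[0],key=cv2.contourArea)
    print(u,v,cv2.contourArea(cn),np.nanmedian(W[m>0][:,2]))
    ap=cv2.approxPolyDP(cn,2,True)[:,0]
    for p in ap: print(p,np.round(ray(s,*p,0.06),4)[:2])
    r=cv2.minAreaRect(np.array([ray(s,*p[0],0.06)[:2] for p in cn],np.float32));print(r)
u,v=194,190
m=np.zeros(im.shape[:2],np.uint8);m[v-30:v+30,u-32:u+32]=1
w=((hsv[...,1]<60)&(hsv[...,2]>130)).astype(np.uint8)*m
cn=max(cv2.findContours(w,0,2)[0],key=cv2.contourArea)
print(np.nanmedian(W[cn[:,0,1],cn[:,0,0],2]))
w=np.array([ray(s,*p[0],0.014)[:2] for p in cn],np.float32);print(cv2.minAreaRect(w))
for p in cv2.approxPolyDP(cn,1.5,True)[:,0]: print(p,np.round(ray(s,*p,0.014),4)[:2])
```

```text
124 214 385.5 0.0604296178011724
[106 223] [0.4051 0.2213]
[135 220] [0.412  0.1513]
[137 212] [0.4314 0.147 ]
[112 204] [0.4512 0.2084]
((0.41917911171913147, 0.18393714725971222), (0.06642308831214905, 0.050025928765535355), 71.85195922851562)
264 206 377.0 0.06042407068000427
[253 192] [ 0.4787 -0.1344]
[262 217] [ 0.4176 -0.1558]
[271 219] [ 0.4127 -0.1775]
[273 193] [ 0.476  -0.1831]
((0.44566982984542847, -0.15837585926055908), (0.04870212450623512, 0.06566207855939865), 89.31182861328125)
343 204 382.5 0.06028467524616432
[348 189] [ 0.4848 -0.3658]
[333 194] [ 0.4727 -0.329 ]
[340 217] [ 0.4166 -0.3442]
[354 214] [ 0.4237 -0.3783]
((0.4497254490852356, -0.3547969460487366), (0.06410280615091324, 0.039029862731695175), 13.957046508789062)
0.012206544015552767
((0.489223837852478, 0.01793280988931656), (0.09180020540952682, 0.1264713853597641), 3.543605327606201)
[213 173] [ 0.5345 -0.0322]
[172 175] [0.5299 0.0733]
[173 183] [0.5091 0.0703]
[169 184] [0.5065 0.0806]
[169 200] [0.4652 0.0798]
[173 201] [0.4626 0.0695]
[173 206] [0.4498 0.0693]
[179 203] [0.4574 0.0541]
[189 203] [0.4573 0.0286]
[193 208] [0.4444 0.0183]
[214 207] [ 0.4467 -0.0352]
[214 198] [ 0.4697 -0.0351]
[218 197] [ 0.4723 -0.0453]
[217 181] [ 0.5136 -0.0425]
[213 181] [ 0.5137 -0.0323]
```

View pics/crop.png

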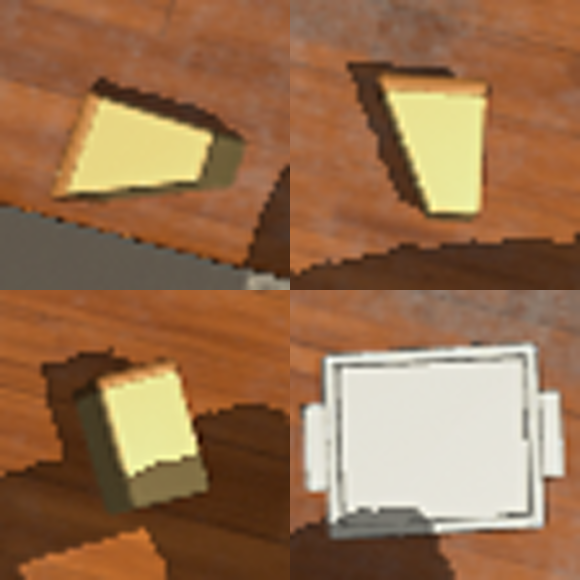

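The left piece at (124,214) and the middle piece at (264,206) are the trapezoid wedges. The piece at (343,204) is a 64 x 39 mm rectangle, so that's the block. Tops measure 60 mm, and the dish measures 92 x 126 mm, which matches. I'll take the middle wedge first.

```bash
cat >> h.py <<'E'
from scipy.spatial.transform import Rotation as R
def go(x,y,z,jaw):
    """offsets in call units to reach world TCP and jaw (tool y) dir in deg, tool straight down"""
    s=ctrl.sense();r=R.from_quat(s['tcp_rot']);a=np.radians(jaw)
    ty=np.array([np.cos(a),np.sin(a),0]);tz=np.array([0,0,-1.]);T=R.from_matrix(np.stack([np.cross(ty,tz),ty,tz],1))
    print('off',np.round(r.inv().apply(np.array([x,y,z])-s['eef_pos'])/.15,3),'ang',np.round((r.inv()*T).as_rotvec()/(np.pi/4),3),'t',s['t'],'w',round(s['width'],4),'pos',np.round(s['eef_pos'],4),'F',np.round(s['wrist_force'],1),'q6',round(s['joint_positions'][5],2))
E
python3 -c "
from h import *
go(.446,-.168,.2,-4)"
```

```text
off [ 2.186 -1.858  0.296] ang [-1.000e-03 -1.000e-03 -1.336e+00] t 0.15 w 0.0881 pos [ 0.2727 -0.5619  0.2441] F [-0.1 -0.1 -0.1] q6 -0.02
```

play_rows --steps '[{"offset": [0.33, -0.28, 0.03], "angular": [0, 0, -0.2]}, {"offset": [0.66, -0.56, 0.06], "angular": [0, 0, -0.4]}, {"offset": [1, -0.84, 0.1], "angular": [0, 0, -0.6]}, {"offset": [1, -0.84, 0.1], "angular": [0, 0, -0.6]}]'

```text
$.steps[0]: bad value
```

```bash
python3 -c "
from h import *
go(.446,-.168,.2,-4)"
```

```text
off [ 2.186 -1.858  0.296] ang [-1.000e-03 -1.000e-03 -1.336e+00] t 0.15 w 0.0881 pos [ 0.2727 -0.5619  0.2441] F [-0.1 -0.1 -0.1] q6 -0.02
```

play_rows --steps '[{"offset": [0.33, -0.28, 0.03], "angular": [0, 0, -0.2], "grip": 0}, {"offset": [0.66, -0.56, 0.06], "angular": [0, 0, -0.4], "grip": 0}, {"offset": [1, -0.84, 0.1], "angular": [0, 0, -0.6], "grip": 0}, {"offset": [1, -0.84, 0.1], "angular": [0, 0, -0.6], "grip": 0}]'

```text
t: 0.65
eef_pos: [0.3533, -0.38, 0.2291]
tcp_rot: [0.894, 0.447, -0.0, -0.001]
wrist_force: [0.2, -0.5, -0.1]
width: 0.0876
```

```bash
python3 -c "
from h import *
go(.446,-.168,.2,-4)"
```

```text
off [ 1.502 -0.353  0.196] ang [-0.002 -0.002 -0.73 ] t 0.65 w 0.0876 pos [ 0.3533 -0.38    0.2291] F [ 0.2 -0.5 -0.1] q6 -0.2
```

play_rows --steps '[{"offset": [0.35, -0.1, 0.05], "angular": [0, 0, -0.2], "grip": 0}, {"offset": [0.7, -0.2, 0.1], "angular": [0, 0, -0.4], "grip": 0}, {"offset": [1, -0.24, 0.15], "angular": [0, 0, -0.6], "grip": 0}, {"offset": [1, -0.24, 0.15], "angular": [0, 0, -0.73], "grip": 0}]'

```text
t: 1.15
eef_pos: [0.4155, -0.2404, 0.2068]
tcp_rot: [0.731, 0.682, -0.0, -0.0]
wrist_force: [0.5, -0.6, 0.5]
width: 0.0879
```

```bash
python3 -c "
from h import *
go(.446,-.168,.2,-4)"
```

```text
off [0.496 0.17  0.045] ang [-0.001 -0.001  0.002] t 1.15 w 0.0879 pos [ 0.4155 -0.2404  0.2068] F [ 0.5 -0.6  0.5] q6 -0.48
```

play_rows --steps '[{"offset": [0.25, 0.08, 0.02], "angular": [0, 0, 0], "grip": 0}, {"offset": [0.5, 0.17, 0.045], "angular": [0, 0, 0], "grip": 0}, {"offset": [0.5, 0.17, 0.045], "angular": [0, 0, 0], "grip": 0}]'

```text
t: 1.52
eef_pos: [0.4464, -0.1683, 0.2003]
tcp_rot: [0.732, 0.681, -0.0, -0.0]
wrist_force: [0.0, 0.3, -0.0]
width: 0.0877
```

Run:
```python
from h import *
go(.446,-.168,.2,-4)
s=snap('wrist','wrist1');W=cloud(s)
m=((abs(W[...,2]-0.06)<0.006)&(abs(W[...,1]+.16)<.07)&(abs(W[...,0]-.446)<.07)).astype(np.uint8)
cv2.imwrite('pics/m1.png',m*255)
cn=max(cv2.findContours(m,0,2)[0],key=cv2.contourArea);print(cv2.contourArea(cn),np.median(W[m>0][:,2]))
for p in cv2.approxPolyDP(cn,4,True)[:,0]: print(p,np.round(ray(s,*p,0.06),4)[:2])
```

```text
off [ 0.002 -0.003  0.002] ang [-0.     0.    -0.004] t 1.525 w 0.0877 pos [ 0.4464 -0.1683  0.2003] F [ 0.   0.3 -0. ] q6 -0.31
2431.5 0.05881213437755417
[288 150] [ 0.479  -0.1351]
[224 176] [ 0.4168 -0.1556]
[223 199] [ 0.4135 -0.1786]
[286 200] [ 0.475  -0.1841]
```

View pics/wrist1.png

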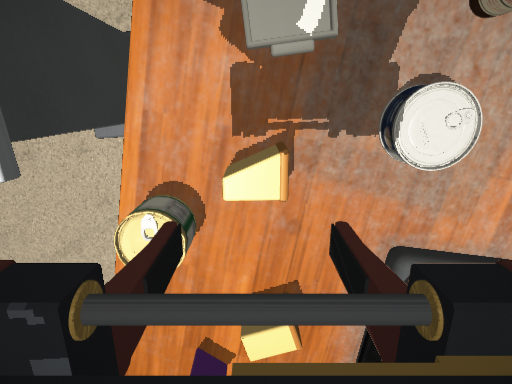

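The wrist view shows the wedge at pixels (223–288, 150–200), agreeing with the top view to 1 mm. A jar stands close by at (160,235), so I'll check its height against the gripper body.

Run:
```python
from h import *
s=pickle.load(open('top0.pkl','rb'));W=cloud(s)
for a in [((235,270),(272,310)),((113,155),(230,270)),((85,225),(155,215))]:
    P=W[a[0][0]:a[0][1],a[1][0]:a[1][1]].reshape(-1,3);P=P[P[:,2]>.03];print(len(P),np.nanmin(P,0),np.nanmax(P,0))
go(.4455,-.1692,.042,-5)
```

```text
779 [ 0.2953838  -0.2590827   0.03065613] [ 0.36685565 -0.18611545  0.06197074]
905 [ 0.58608825 -0.16850484  0.03096553] [ 0.67238481 -0.08474836  0.04397465]
1196 [ 0.63242828 -0.02665977  0.03020463] [0.75915236 0.11675215 0.16450961]
off [ 0.    -0.004  1.056] ang [-0.     0.     0.018] t 1.575 w 0.0877 pos [ 0.446  -0.1692  0.2004] F [-0.3 -0.6 -0.4] q6 -0.31
```

play_rows --steps '[{"offset": [0, 0, 0.35], "angular": [0, 0, 0.02], "grip": 0}, {"offset": [0, 0, 0.7], "angular": [0, 0, 0.02], "grip": 0}, {"offset": [0, 0, 0.9], "angular": [0, 0, 0.02], "grip": 0}, {"offset": [0, 0, 1.0], "angular": [0, 0, 0.02], "grip": 0}, {"offset": [0, 0, 1.0], "angular": [0, 0, 0.02], "grip": 0}]'

```text
t: 2.2
eef_pos: [0.4453, -0.1699, 0.05]
tcp_rot: [0.739, 0.674, -0.0, -0.001]
wrist_force: [-0.1, -0.0, -0.0]
width: 0.0877
```

```bash
python3 -c "
from h import *
go(.4455,-.1692,.042,-5)"
```

```text
off [0.005 0.001 0.053] ang [-0.001 -0.    -0.005] t 2.2 w 0.0877 pos [ 0.4453 -0.1699  0.05  ] F [-0.1 -0.  -0. ] q6 -0.3
```

play_rows --steps '[{"offset": [0, 0, 0.055], "angular": [0, 0, 0], "grip": 0.0}, {"offset": [0, 0, 0.055], "angular": [0, 0, 0], "grip": 0.25}, {"offset": [0, 0, 0.055], "angular": [0, 0, 0], "grip": 0.6}, {"offset": [0, 0, 0.055], "angular": [0, 0, 0], "grip": 0.6}, {"offset": [0, 0, 0.055], "angular": [0, 0, 0], "grip": 0.6}]' --grip_force 30

```text
t: 2.82
eef_pos: [0.4459, -0.1692, 0.0427]
tcp_rot: [0.738, 0.675, 0.0, 0.0]
wrist_force: [-0.6, 0.2, 6.0]
width: 0.0639
```

play_rows --steps '[{"offset": [0, 0, 0], "angular": [0, 0, 0], "grip": 0.6}, {"offset": [0, 0, 0], "angular": [0, 0, 0], "grip": 0.6}]'

```text
t: 3.08
eef_pos: [0.4459, -0.1692, 0.0427]
tcp_rot: [0.738, 0.675, 0.0, 0.0]
wrist_force: [-0.1, 0.2, 6.6]
width: 0.0642
```

play_rows --steps '[{"offset": [0, 0, -0.1], "angular": [0, 0, 0], "grip": 0.6}, {"offset": [0, 0, -0.3], "angular": [0, 0, 0], "grip": 0.6}, {"offset": [0, 0, -0.5], "angular": [0, 0, 0], "grip": 0.6}, {"offset": [0, 0, -0.5], "angular": [0, 0, 0], "grip": 0.6}]'

```text
t: 3.58
eef_pos: [0.447, -0.1697, 0.1195]
tcp_rot: [0.738, 0.675, 0.001, 0.002]
wrist_force: [-1.3, 0.0, -0.8]
width: 0.064
```

Run:
```python
from h import *
go(.4905,-.012,.117,2.5)
s=snap('scene','scene2');s=snap('wrist','wrist2');
cv2.imwrite('pics/c2.png',np.hstack([cv2.imread('pics/scene2.png')[130:330,150:450],cv2.imread('pics/wrist2.png')[0:200,100:400]]))
```

```text
off [1.073 0.194 0.016] ang [ 0.006  0.002 -0.17 ] t 3.575 w 0.064 pos [ 0.447  -0.1697  0.1195] F [-1.3  0.  -0.8] q6 -0.3
```

View pics/c2.png

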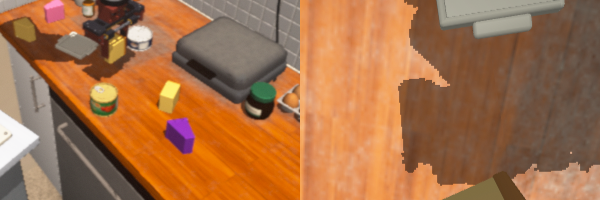

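View pics/wrist2.png

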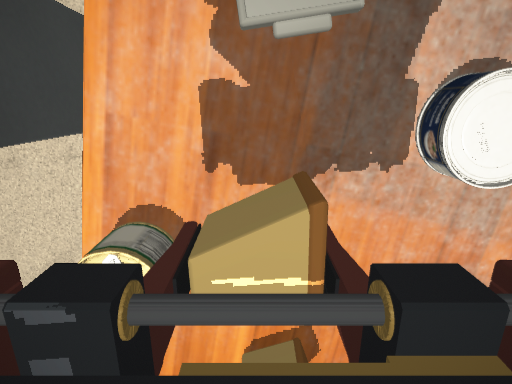

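The wedge is held upright in the jaws at (190–327,175–295). The dish edge shows at (300,10). Now carrying it over.

play_rows --steps '[{"offset": [0.25, 0.05, 0], "angular": [0, 0, -0.05], "grip": 0.6}, {"offset": [0.5, 0.1, 0], "angular": [0, 0, -0.1], "grip": 0.6}, {"offset": [0.75, 0.15, 0], "angular": [0, 0, -0.17], "grip": 0.6}, {"offset": [1, 0.19, 0], "angular": [0, 0, -0.17], "grip": 0.6}, {"offset": [1, 0.19, 0], "angular": [0, 0, -0.17], "grip": 0.6}]'

```text
t: 4.3
eef_pos: [0.4872, -0.0205, 0.116]
tcp_rot: [0.69, 0.723, -0.001, -0.001]
wrist_force: [0.9, 0.1, -1.2]
width: 0.0644
```

Run:
```python
from h import *
go(.4905,-.012,.05,2.5)
s=snap('wrist','wrist3');im=cv2.cvtColor(s['image'],cv2.COLOR_RGB2BGR);W=cloud(s)
hsv=cv2.cvtColor(im,cv2.COLOR_BGR2HSV)
m=((hsv[...,1]<70)&(W[...,2]<.03)&(W[...,2]>0.0085)&(W[...,1]>-.1)).astype(np.uint8)
cv2.imwrite('pics/m3.png',m*255)
c=np.vstack([c for c in cv2.findContours(m,0,2)[0] if cv2.contourArea(c)>60])[:,0]
w=np.array([ray(s,*p,.014)[:2] for p in c],np.float32);print(cv2.minAreaRect(w),w.min(0),w.max(0))
```

```text
off [0.055 0.026 0.44 ] ang [-0.002 -0.     0.004] t 4.3 w 0.0644 pos [ 0.4872 -0.0205  0.116 ] F [ 0.9  0.1 -1.2] q6 -0.11
((0.5620949268341064, 0.047475505620241165), (0.23878027498722076, 0.16289302706718445), 3.045452833175659) [ 0.44186538 -0.03508032] [0.68564355 0.13377336]
```

View pics/wrist3.png

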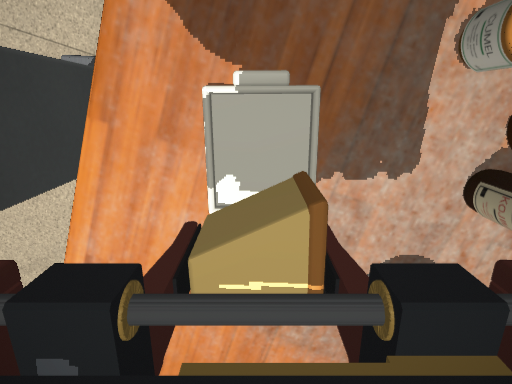

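View pics/m3.png

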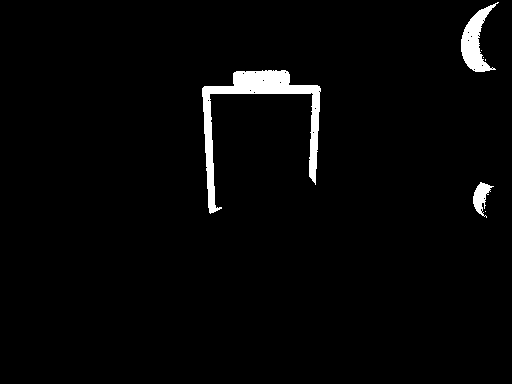

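Run:
```python
from h import *
s=pickle.load(open('wrist3.pkl','rb'))
m=cv2.imread('pics/m3.png',0);m[:,400:]=0
f=lambda p:ray(s,*p,.014)[:2]
ys,xs=np.nonzero(m)
L=np.array([f((np.nonzero(m[v])[0].min(),v)) for v in range(100,205,5)]);Rr=np.array([f((np.nonzero(m[v])[0].max()+1,v)) for v in range(100,180,5)])
for E in (L,Rr):
    k=np.polyfit(E[:,1],E[:,0],1);print('x at y',k, np.degrees(np.arctan(-k[0])),np.polyval(k,.018))
T=np.array([f((u,np.nonzero(m[:,u])[0].min())) for u in list(range(206,230,3))+list(range(295,318,3))]);k=np.polyfit(T[:,0],T[:,1],1);print('y top',k,np.degrees(np.arctan(k[0])),np.polyval(k,.489))
```

```text
x at y [-0.05250496  0.44548201] 3.0055526291148604 0.4445369160100514
x at y [-0.04953802  0.53586049] 2.8360011771218407 0.5349688102656577
y top [0.05740491 0.0422384 ] 3.285453539221927 0.0703093980004443
```

The dish measured again from the wrist: angle 3.0°, centre (0.490, 0.017), width 90.4 mm. This agrees with the first measurement.

Run:
```python
from h import *
go(.4914,-.0127,.0485,3)
```

```text
off [0.057 0.034 0.45 ] ang [-0.003 -0.    -0.008] t 4.35 w 0.0645 pos [ 0.4868 -0.0215  0.1161] F [ 0.2 -0.8 -0.9] q6 -0.11
```

play_rows --steps '[{"offset": [0.055, 0.03, 0], "angular": [0, 0, -0.01], "grip": 0.6}, {"offset": [0.055, 0.03, 0.2], "angular": [0, 0, -0.01], "grip": 0.6}, {"offset": [0.055, 0.03, 0.33], "angular": [0, 0, -0.01], "grip": 0.6}, {"offset": [0.055, 0.03, 0.38], "angular": [0, 0, -0.01], "grip": 0.6}, {"offset": [0.055, 0.03, 0.38], "angular": [0, 0, -0.01], "grip": 0.6}]'

```text
t: 4.97
eef_pos: [0.4914, -0.0143, 0.0599]
tcp_rot: [0.689, 0.725, -0.0, -0.0]
wrist_force: [0.7, 0.2, -0.8]
width: 0.0645
```

Run:
```python
from h import *
go(.4914,-.0127,.0485,3)
```

```text
off [0.011 0.    0.076] ang [-0.001 -0.    -0.002] t 4.975 w 0.0645 pos [ 0.4914 -0.0143  0.0599] F [ 0.7  0.2 -0.8] q6 -0.1
```

play_rows --steps '[{"offset": [0.01, 0, 0.04], "angular": [0, 0, 0], "grip": 0.6}, {"offset": [0.01, 0, 0.065], "angular": [0, 0, 0], "grip": 0.6}, {"offset": [0.01, 0, 0.075], "angular": [0, 0, 0], "grip": 0.6}, {"offset": [0.01, 0, 0.08], "angular": [0, 0, 0], "grip": 0.6}, {"offset": [0.01, 0, 0.08], "angular": [0, 0, 0], "grip": 0.6}]'

```text
t: 5.6
eef_pos: [0.4916, -0.0124, 0.0482]
tcp_rot: [0.689, 0.725, 0.0, 0.0]
wrist_force: [-1.2, -0.2, -1.5]
width: 0.0641
```

play_rows --steps '[{"offset": [0, 0, 0.006], "angular": [0, 0, 0], "grip": 0.6}, {"offset": [0, 0, 0.006], "angular": [0, 0, 0], "grip": 0.6}, {"offset": [0, 0, 0.006], "angular": [0, 0, 0], "grip": 0.6}]'

```text
t: 5.98
eef_pos: [0.4917, -0.0124, 0.0476]
tcp_rot: [0.689, 0.725, 0.0, 0.0]
wrist_force: [-1.4, 0.1, 6.5]
width: 0.0639
```

Contact with the floor at the expected height. Releasing: open, wait, then rise.

play_rows --steps '[{"offset": [0, 0, 0], "angular": [0, 0, 0], "grip": 0.1}, {"offset": [0, 0, 0], "angular": [0, 0, 0], "grip": 0}, {"offset": [0, 0, 0], "angular": [0, 0, 0], "grip": 0}, {"offset": [0, 0, 0], "angular": [0, 0, 0], "grip": 0}]'

```text
t: 6.48
eef_pos: [0.4916, -0.0124, 0.0472]
tcp_rot: [0.689, 0.725, -0.0, -0.0]
wrist_force: [-0.5, -0.5, 0.4]
width: 0.0875
```

play_rows --steps '[{"offset": [0, 0, -0.15], "angular": [0, 0, 0], "grip": 0}, {"offset": [0, 0, -0.45], "angular": [0, 0, 0], "grip": 0}, {"offset": [0, 0, -0.8], "angular": [0, 0, 0], "grip": 0}, {"offset": [0, 0, -1], "angular": [0, 0, 0], "grip": 0}, {"offset": [0, 0, -1], "angular": [0, 0, 0], "grip": 0}]'

```text
t: 7.1
eef_pos: [0.4931, -0.0125, 0.1995]
tcp_rot: [0.689, 0.725, 0.002, 0.002]
wrist_force: [0.2, 0.5, 0.0]
width: 0.0876
```

Run:
```python
from h import *
s=snap('wrist','wrist4')
snap('top','top4')
go(.43,.18,.2,-106)
```

```text
off [ 1.302 -0.342 -0.021] ang [-0.     0.     2.421] t 7.2 w 0.088 pos [ 0.4912 -0.0124  0.1968] F [-0.5  0.  -0.3] q6 -0.1
```

View pics/wrist4.png

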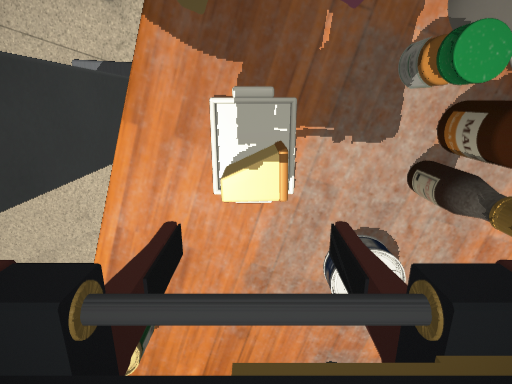

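The first wedge stands in the dish along the near wall at (220–288,142–200), upright. Now the left wedge.

play_rows --steps '[{"offset": [0.25, -0.07, 0], "angular": [0, 0, 0.2], "grip": 0}, {"offset": [0.5, -0.14, 0], "angular": [0, 0, 0.4], "grip": 0}, {"offset": [0.75, -0.2, 0], "angular": [0, 0, 0.6], "grip": 0}, {"offset": [1, -0.26, 0], "angular": [0, 0, 0.8], "grip": 0}, {"offset": [1, -0.26, 0], "angular": [0, 0, 1], "grip": 0}]'

```text
t: 7.82
eef_pos: [0.4431, 0.137, 0.1954]
tcp_rot: [0.914, 0.405, -0.002, -0.0]
wrist_force: [-0.6, -0.3, -0.6]
width: 0.0879
```

```bash
python3 -c "
from h import *
go(.43,.18,.2,-106)"
```

```text
off [ 0.154 -0.257 -0.03 ] ang [-0.     0.005  1.418] t 7.825 w 0.0879 pos [0.4431 0.137  0.1954] F [-0.6 -0.3 -0.6] q6 1.01
```

play_rows --steps '[{"offset": [0.05, -0.1, 0], "angular": [0, 0, 0.22], "grip": 0}, {"offset": [0.1, -0.2, 0], "angular": [0, 0, 0.44], "grip": 0}, {"offset": [0.15, -0.26, -0.03], "angular": [0, 0, 0.66], "grip": 0}, {"offset": [0.15, -0.26, -0.03], "angular": [0, 0, 0.85], "grip": 0}, {"offset": [0.15, -0.26, -0.03], "angular": [0, 0, 1], "grip": 0}]'

```text
t: 8.45
eef_pos: [0.43, 0.178, 0.1999]
tcp_rot: [1.0, 0.024, -0.002, 0.001]
wrist_force: [0.2, -0.7, -1.0]
width: 0.0874
```

play_rows --steps '[{"offset": [0, 0, 0], "angular": [0, 0, 0.22], "grip": 0}, {"offset": [0, 0, 0], "angular": [0, 0, 0.41], "grip": 0}, {"offset": [0, 0, 0], "angular": [0, 0, 0.41], "grip": 0}]'

```text
t: 8.82
eef_pos: [0.4302, 0.1779, 0.2002]
tcp_rot: [0.991, -0.134, -0.001, 0.001]
wrist_force: [0.3, 0.5, 0.3]
width: 0.0876
```

Run:
```python
from h import *
go(.43,.181,.2,-106)
s=snap('wrist','wrist5');W=cloud(s)
m=((abs(W[...,2]-0.06)<0.006)&(abs(W[...,1]-.18)<.07)&(abs(W[...,0]-.43)<.06)).astype(np.uint8)
cn=max(cv2.findContours(m,0,2)[0],key=cv2.contourArea);print(cv2.contourArea(cn),np.median(W[m>0][:,2]))
for p in cv2.approxPolyDP(cn,4,True)[:,0]: print(p,np.round(ray(s,*p,0.06),4)[:2])
```

```text
off [-0.007 -0.02   0.001] ang [0.002 0.003 0.013] t 8.825 w 0.0876 pos [0.4302 0.1779 0.2002] F [0.3 0.5 0.3] q6 2.21
2355.0 0.05875234257708456
[220 219] [0.4058 0.2219]
[282 197] [0.4117 0.1566]
[285 174] [0.4334 0.1483]
[221 170] [0.4534 0.2061]
```

View pics/wrist5.png

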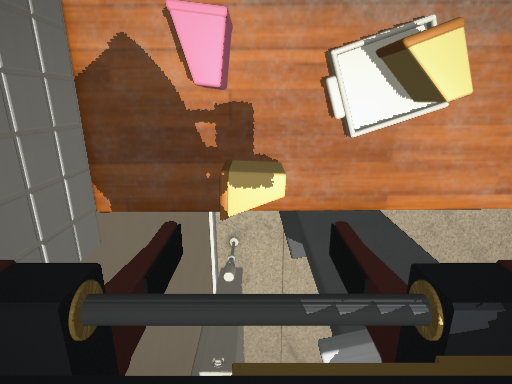

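The wrist view confirms wedge A at (220–285,170–219), yaw 71°, with its point at (0.432, 0.181). The pink decoy is at (205,40). Descending.

```bash
python3 -c "
from h import *
go(.432,.181,.0425,-108.8)"
```

```text
off [ 0.008 -0.025  1.053] ang [0.002 0.003 0.077] t 8.875 w 0.0881 pos [0.4303 0.1779 0.2004] F [-0.3  0.1 -0.2] q6 2.2
```

play_rows --steps '[{"offset": [0.01, -0.025, 0.3], "angular": [0, 0, 0.08], "grip": 0}, {"offset": [0.01, -0.025, 0.65], "angular": [0, 0, 0.08], "grip": 0}, {"offset": [0.01, -0.025, 0.9], "angular": [0, 0, 0.08], "grip": 0}, {"offset": [0.01, -0.025, 1.0], "angular": [0, 0, 0.08], "grip": 0}, {"offset": [0.01, -0.025, 1.0], "angular": [0, 0, 0.08], "grip": 0}]'

```text
t: 9.5
eef_pos: [0.433, 0.1812, 0.0511]
tcp_rot: [0.986, -0.165, -0.001, 0.001]
wrist_force: [-0.1, 0.7, 0.6]
width: 0.0877
```

```bash
python3 -c "
from h import *
go(.432,.181,.0425,-108.8)"
```

```text
off [-0.006  0.004  0.057] ang [ 0.002  0.002 -0.005] t 9.5 w 0.0877 pos [0.433  0.1812 0.0511] F [-0.1  0.7  0.6] q6 2.27
```

play_rows --steps '[{"offset": [-0.005, 0, 0.057], "angular": [0, 0, 0], "grip": 0.0}, {"offset": [-0.005, 0, 0.057], "angular": [0, 0, 0], "grip": 0.2}, {"offset": [-0.005, 0, 0.057], "angular": [0, 0, 0], "grip": 0.6}, {"offset": [-0.005, 0, 0.057], "angular": [0, 0, 0], "grip": 0.6}, {"offset": [-0.005, 0, 0.057], "angular": [0, 0, 0], "grip": 0.6}]'

```text
t: 10.12
eef_pos: [0.4331, 0.1817, 0.0438]
tcp_rot: [0.986, -0.166, 0.0, -0.0]
wrist_force: [-0.8, -0.9, 6.1]
width: 0.064
```

play_rows --steps '[{"offset": [0, 0, 0], "angular": [0, 0, 0], "grip": 0.6}, {"offset": [0, 0, -0.1], "angular": [0, 0, 0], "grip": 0.6}, {"offset": [0, 0, -0.3], "angular": [0, 0, 0], "grip": 0.6}, {"offset": [0, 0, -0.6], "angular": [0, 0, 0], "grip": 0.6}, {"offset": [0, 0, -0.8], "angular": [0, 0, 0], "grip": 0.6}]'

```text
t: 10.75
eef_pos: [0.4331, 0.1818, 0.1658]
tcp_rot: [0.986, -0.166, 0.001, -0.001]
wrist_force: [0.4, 0.1, -1.2]
width: 0.0641
```

Run:
```python
from h import *
# dish measured before: check again in wrist5/top4
s=pickle.load(open('top4.pkl','rb'));im=cv2.cvtColor(s['image'],cv2.COLOR_RGB2BGR);W=cloud(s)
hsv=cv2.cvtColor(im,cv2.COLOR_BGR2HSV)
m=((W[...,2]>.0085)&(abs(W[...,0]-.49)<.08)&(abs(W[...,1]-.018)<.09)&(W[...,2]<.1)).astype(np.uint8)
c=max(cv2.findContours(m,0,2)[0],key=cv2.contourArea)
print(cv2.minAreaRect(np.array([ray(s,*p[0],.014)[:2] for p in c],np.float32)))
m=((abs(W[...,2]-.065)<.006)&(abs(W[...,0]-.49)<.08)&(abs(W[...,1]-.018)<.09)).astype(np.uint8)
c=max(cv2.findContours(m,0,2)[0],key=cv2.contourArea)
for p in cv2.approxPolyDP(c,2,True)[:,0]: print(p,np.round(ray(s,*p,0.065),4)[:2],W[p[1],p[0],2])
go(.4882,.0473,.165,3)
cv2.imwrite('pics/t4.png',cv2.resize(im[150:230,150:260],(770,560)))
```

```text
((0.49191832542419434, -0.028560908511281013), (0.09052437543869019, 0.03328070417046547), 0.23472653329372406)
[208 175] [ 0.5204 -0.025 ] 0.06318304163294786
[205 193] [ 0.4762 -0.0181] 0.06429726143977443
[209 199] [ 0.4615 -0.0279] 0.0607950819831341
off [0.641 0.727 0.005] ang [ 1.000e-03 -3.000e-03 -2.491e+00] t 10.75 w 0.0641 pos [0.4331 0.1818 0.1658] F [ 0.4  0.1 -1.2] q6 2.28
```

View pics/t4.png

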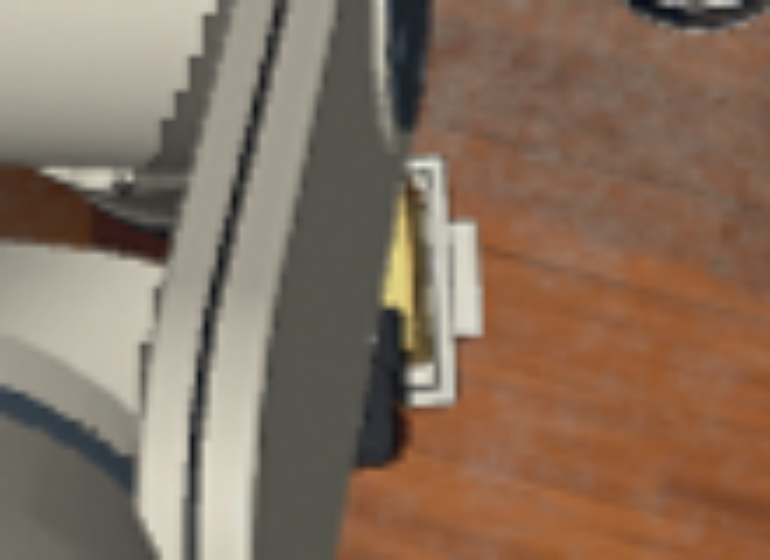

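The top view is mostly hidden by the arm, but the right edge of the dish looks unmoved. I'll turn and carry the wedge over, then check the dish with the wrist camera.

play_rows --steps '[{"offset": [0.12, 0.14, 0], "angular": [0, 0, -0.22], "grip": 0.6}, {"offset": [0.25, 0.28, 0], "angular": [0, 0, -0.44], "grip": 0.6}, {"offset": [0.38, 0.43, 0], "angular": [0, 0, -0.66], "grip": 0.6}, {"offset": [0.5, 0.58, 0], "angular": [0, 0, -0.88], "grip": 0.6}, {"offset": [0.64, 0.72, 0], "angular": [0, 0, -1], "grip": 0.6}]'

```text
t: 11.38
eef_pos: [0.4881, 0.0473, 0.1641]
tcp_rot: [0.974, 0.226, 0.0, -0.0]
wrist_force: [0.6, -0.5, -1.2]
width: 0.0644
```

play_rows --steps '[{"offset": [0, 0, 0], "angular": [0, 0, -0.22], "grip": 0.6}, {"offset": [0, 0, 0], "angular": [0, 0, -0.44], "grip": 0.6}, {"offset": [0, 0, 0], "angular": [0, 0, -0.66], "grip": 0.6}, {"offset": [0, 0, 0], "angular": [0, 0, -0.88], "grip": 0.6}, {"offset": [0, 0, 0], "angular": [0, 0, -1], "grip": 0.6}]'

```text
t: 12.0
eef_pos: [0.488, 0.0482, 0.164]
tcp_rot: [0.814, 0.582, 0.0, 0.0]
wrist_force: [0.4, -0.3, -0.7]
width: 0.0641
```

```bash
python3 -c "
from h import *
go(.4882,.0473,.165,3)"
```

```text
off [-0.005  0.003 -0.007] ang [ 0.001 -0.    -0.486] t 12.0 w 0.0641 pos [0.488  0.0482 0.164 ] F [ 0.4 -0.3 -0.7] q6 0.4
```

play_rows --steps '[{"offset": [-0.005, 0, 0], "angular": [0, 0, -0.2], "grip": 0.6}, {"offset": [-0.005, 0, 0], "angular": [0, 0, -0.4], "grip": 0.6}, {"offset": [-0.005, 0, 0], "angular": [0, 0, -0.485], "grip": 0.6}, {"offset": [-0.005, 0, 0], "angular": [0, 0, -0.485], "grip": 0.6}]'

```text
t: 12.5
eef_pos: [0.4878, 0.0475, 0.1639]
tcp_rot: [0.69, 0.723, 0.0, 0.0]
wrist_force: [0.3, 0.9, -1.5]
width: 0.0641
```

Run:
```python
from h import *
s=snap('wrist','wrist6');snap('scene','scene6')
go(.4882,.0473,.0485,3)
im=cv2.imread('pics/scene6.png');cv2.imwrite('pics/s6.png',cv2.resize(im[110:260,150:350],(800,600),interpolation=cv2.INTER_CUBIC))
```

```text
off [-0.001  0.002  0.768] ang [ 0.001 -0.    -0.008] t 12.6 w 0.064 pos [0.4879 0.0475 0.1637] F [-0.1  0.1 -0.7] q6 0.03
```

View pics/wrist6.png

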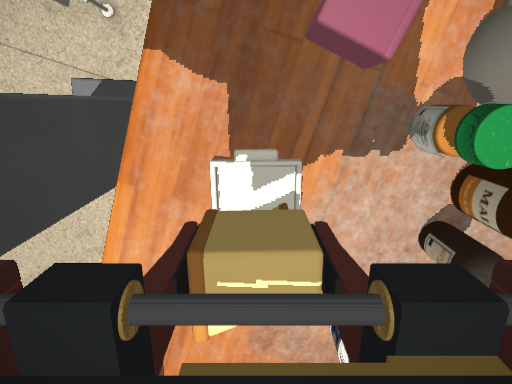

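View pics/s6.png

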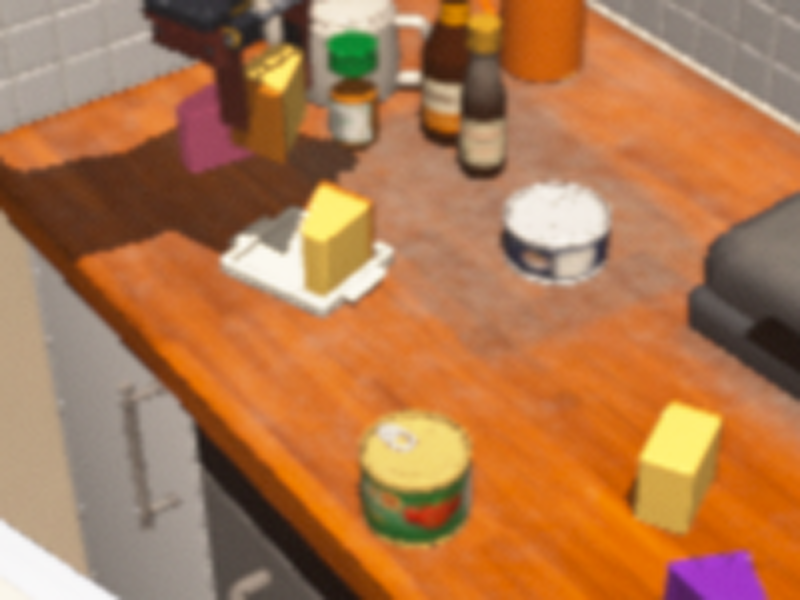

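Run:
```python
from h import *
s=pickle.load(open('wrist6.pkl','rb'));W=cloud(s);im=cv2.cvtColor(s['image'],cv2.COLOR_RGB2HSV)
m=((im[...,1]<70)&(W[...,2]<.03)&(W[...,2]>0.0085)).astype(np.uint8);m[:,:195]=0;m[:,320:]=0;m[:140]=0;m[215:]=0
f=lambda p:ray(s,*p,.014)[:2]
T=np.array([f((u,np.nonzero(m[:,u])[0].min())) for u in list(range(214,230,3))+list(range(282,300,3))]);k=np.polyfit(T[:,0],T[:,1],1);print(np.degrees(np.arctan(k[0])),np.polyval(k,.489))
for v in (175,190,205):
    n=np.nonzero(m[v])[0];print(f((n.min(),v)),f((n.max()+1,v)))
s=pickle.load(open('wrist4.pkl','rb'));W=cloud(s)
m=((abs(W[...,2]-.065)<.006)&(abs(W[...,0]-.49)<.08)&(abs(W[...,1])<.09)).astype(np.uint8)
c=max(cv2.findContours(m,0,2)[0],key=cv2.contourArea)
print(np.median(W[m>0][:,2]))
for p in cv2.approxPolyDP(c,4,True)[:,0]: print(p,np.round(ray(s,*p,0.065),4)[:2])
```

```text
3.507854208953507 0.07135914999280492
[0.44234957 0.05459276] [0.53335689 0.05883498]
[0.44341526 0.03915018] [0.53375708 0.04335347]
[0.44451284 0.02324539] [0.53518859 0.02745603]
0.0638001009979447
[286 148] [0.5195 0.027 ]
[221 177] [ 0.4607 -0.0032]
[222 201] [ 0.4621 -0.0269]
[286 200] [ 0.5235 -0.0229]
```

play_rows --steps '[{"offset": [0, 0, 0.3], "angular": [0, 0, -0.01], "grip": 0.6}, {"offset": [0, 0, 0.55], "angular": [0, 0, -0.01], "grip": 0.6}, {"offset": [0, 0, 0.66], "angular": [0, 0, -0.01], "grip": 0.6}, {"offset": [0, 0, 0.7], "angular": [0, 0, -0.01], "grip": 0.6}, {"offset": [0, 0, 0.7], "angular": [0, 0, -0.01], "grip": 0.6}]'

```text
t: 13.22
eef_pos: [0.4884, 0.0475, 0.0587]
tcp_rot: [0.687, 0.726, 0.0, 0.0]
wrist_force: [0.5, 0.2, -0.3]
width: 0.0641
```

```bash
python3 -c "
from h import *
go(.4882,.0478,.0485,3)"
```

```text
off [ 0.002 -0.001  0.068] ang [ 0.001 -0.     0.003] t 13.225 w 0.0641 pos [0.4884 0.0475 0.0587] F [ 0.5  0.2 -0.3] q6 0.02
```

play_rows --steps '[{"offset": [0, 0, 0.03], "angular": [0, 0, 0], "grip": 0.6}, {"offset": [0, 0, 0.05], "angular": [0, 0, 0], "grip": 0.6}, {"offset": [0, 0, 0.062], "angular": [0, 0, 0], "grip": 0.6}, {"offset": [0, 0, 0.07], "angular": [0, 0, 0], "grip": 0.6}, {"offset": [0, 0, 0.07], "angular": [0, 0, 0], "grip": 0.6}]'

```text
t: 13.85
eef_pos: [0.488, 0.0475, 0.0488]
tcp_rot: [0.687, 0.726, 0.0, 0.0]
wrist_force: [-2.9, -0.6, 12.7]
width: 0.064
```

Contact at the expected height. Releasing and backing off.

play_rows --steps '[{"offset": [0, 0, -0.003], "angular": [0, 0, 0], "grip": 0.1}, {"offset": [0, 0, -0.003], "angular": [0, 0, 0], "grip": 0}, {"offset": [0, 0, -0.003], "angular": [0, 0, 0], "grip": 0}, {"offset": [0, 0, -0.003], "angular": [0, 0, 0], "grip": 0}]'

```text
t: 14.35
eef_pos: [0.4879, 0.0475, 0.0481]
tcp_rot: [0.687, 0.726, -0.0, -0.0]
wrist_force: [0.7, -0.3, -0.2]
width: 0.0879
```

play_rows --steps '[{"offset": [0, 0, -0.15], "angular": [0, 0, 0], "grip": 0}, {"offset": [0, 0, -0.45], "angular": [0, 0, 0], "grip": 0}, {"offset": [0, 0, -0.8], "angular": [0, 0, 0], "grip": 0}, {"offset": [0, 0, -1], "angular": [0, 0, 0], "grip": 0}, {"offset": [0, 0, -1], "angular": [0, 0, 0], "grip": 0}]'

```text
t: 14.98
eef_pos: [0.4894, 0.0476, 0.2004]
tcp_rot: [0.687, 0.726, 0.002, 0.002]
wrist_force: [0.7, -0.3, -0.1]
width: 0.088
```

play_rows --steps '[{"offset": [-0.3, 0, -0.1], "angular": [0, 0, 0], "grip": 0}, {"offset": [-0.6, 0, -0.2], "angular": [0, 0, 0], "grip": 0}, {"offset": [-0.9, 0, -0.2], "angular": [0, 0, 0], "grip": 0}, {"offset": [-0.9, 0, -0.2], "angular": [0, 0, 0], "grip": 0}]'

```text
t: 15.48
eef_pos: [0.4948, -0.0894, 0.2268]
tcp_rot: [0.689, 0.725, -0.001, -0.001]
wrist_force: [-0.8, 0.8, -0.4]
width: 0.0877
```

Run:
```python
from h import *
s=snap('wrist','wrist7');W=cloud(s)
go(.49,.05,.2,3)
m=((abs(W[...,2]-.065)<.008)&(abs(W[...,0]-.49)<.08)&(abs(W[...,1]-.02)<.09)).astype(np.uint8)
for c in cv2.findContours(m,0,2)[0]:
    if cv2.contourArea(c)<200: continue
    k=np.zeros_like(m);cv2.drawContours(k,[c],-1,1,-1)
    P=W[(k>0)&(m>0)];A=np.c_[P[:,:2],np.ones(len(P))];g=np.linalg.lstsq(A,P[:,2],rcond=None)[0];print('h',np.median(P[:,2]),'slope deg',np.degrees(g[:2]))
    for p in cv2.approxPolyDP(c,4,True)[:,0]: print(p,np.round(ray(s,*p,0.065),4)[:2])
im=cv2.imread('pics/wrist7.png');cv2.imwrite('pics/w7.png',cv2.resize(im,(800,600)))
snap('scene','scene7');im=cv2.imread('pics/scene7.png');cv2.imwrite('pics/s7.png',cv2.resize(im[110:260,150:350],(800,600),interpolation=cv2.INTER_CUBIC))
```

```text
off [0.921 0.018 0.179] ang [-0.003 -0.001  0.   ] t 15.525 w 0.0879 pos [ 0.4945 -0.0881  0.2267] F [ 0.1  1.3 -0.4] q6 -0.25
h 0.06383891262896108 slope deg [0.55719797 0.11901146]
[290  64] [0.5207 0.0246]
[225  94] [ 0.4608 -0.0052]
[225 117] [ 0.4613 -0.0265]
[288 118] [ 0.5228 -0.0243]
h 0.06380034237668505 slope deg [-0.47979469  0.41582465]
[220  24] [0.455  0.0546]
[226  82] [0.4615 0.0057]
[290  48] [0.5195 0.0382]
[289  21] [0.5168 0.0602]
```

View pics/w7.png

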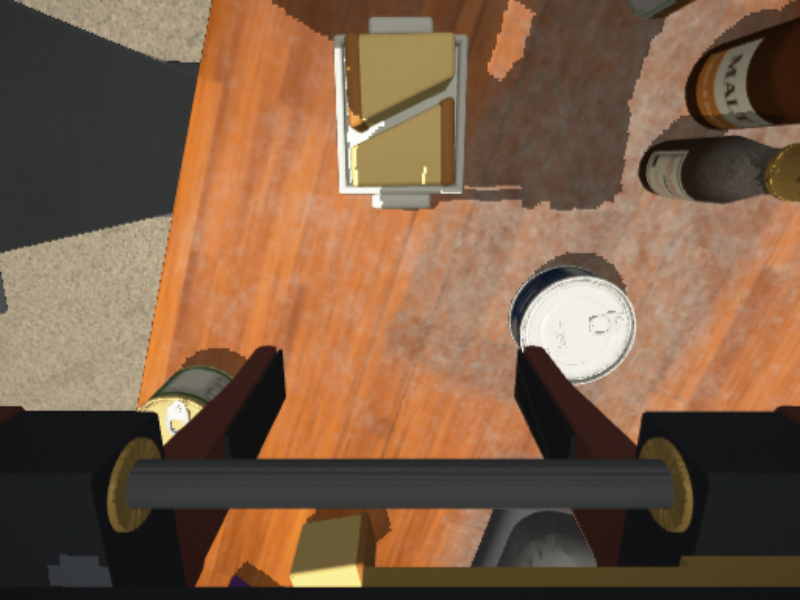

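View pics/s7.png

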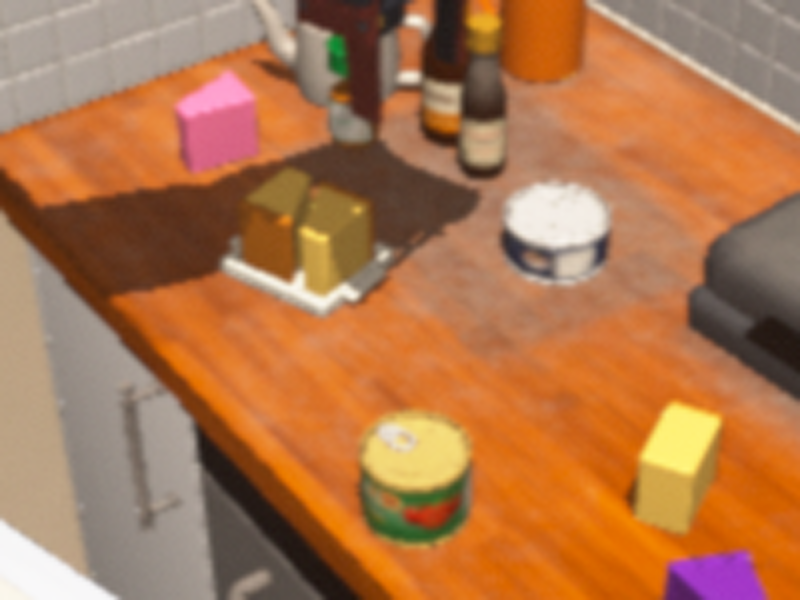

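Both wedges are in the dish, head to tail, with slopes facing and a gap along the middle. Their tops are level at 64 mm with less than 1° of tilt. The block hasn't moved. Handing in.

```bash
python3 -c "
from h import *
print(ctrl.finish_job())"
```

```text
the job is handed in; nothing more can be done
None
```

Both wedges are in the dish, and I handed the job in at about 15.6 s of the 54 s allowed. `finish_job` reports no verdict.

I gripped each wedge across its ends, set it on the dish floor, and released once the wrist force showed contact at the expected height. The first went at the dish's y = -30 mm with its thick end away from the robot. The second was turned about 112° and went at y = +30 mm with its thick end toward the robot.

Last checks, from the wrist and scene cameras:
- **Height and tilt:** both tops measured 64 mm (65 expected), with tilt under about 0.75°.
- **Spacing:** the wedge points are about 59 mm apart across the dish, with slopes facing and a clear gap between them.
- **Alignment:** both wedges lie within a few degrees of the dish's x axis. The upper edge of the second wedge was partly cut by the image noise, so its corners are less certain.
- **Dish and block:** the dish looks flat and sits within about 1 mm of where it was. The block looks unmoved in the scene view, but I did not measure it again.
- **Failed check:** one top-view check of the dish, after the first wedge, was blocked by the arm, so I used the wrist camera for it instead.

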